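# Make up two bookbinding kits

## Task

Make up the two bookbinding kits on the desk: the green three-bay tray gets the cream thread, the beeswax block and the brass weight, and the blue two-bay tray gets the red thread and the glue jar. Give each thing a bay of its own, set down upright and flat on the bay's floor, not dropped, and let go. Leave the black thread, the old books and the brush mug where they are.

Things in the scene. Friction and masses are not known exactly. Their poses are not given: they have to be found in the camera images.
- cream_thread: wooden spool wound with cream thread, a plain cylinder 38 mm across and 50 mm high with pale wooden rims (thread colour also shows on top), standing upright on the desk; origin at the centre of its underside, z up along its axis; about 45 g
- red_thread: wooden spool wound with red thread, a plain cylinder 38 mm across and 50 mm high with pale wooden rims (thread colour also shows on top), standing upright on the desk; origin at the centre of its underside, z up along its axis; about 45 g
- black_thread: wooden spool wound with black thread, a plain cylinder 38 mm across and 50 mm high with pale wooden rims (thread colour also shows on top), standing upright on the desk; origin at the centre of its underside, z up along its axis; about 45 g; it is not wanted and stays where it is
- glue_jar: round white plastic glue jar with a pale blue band and an orange screw lid, a cylinder 44 mm across and 60 mm high, standing upright; origin at the centre of its underside, z up; about 110 g
- beeswax: honey-yellow block of beeswax, 40 x 40 mm and 38 mm high, lying flat at any yaw; origin at the centre of its underside, x and y along its sides, z up; about 60 g
- brass_weight: round brass weight with a small dark disc on top, a cylinder 40 mm across, 44 mm high (47 mm with the disc), standing upright; origin at the centre of its underside, z up; about 450 g
- green_tray: green wooden kit tray, fixed to the desk: 74 mm (its x) by 210 mm (its y), three open-topped square bays in a row along its y, each 62 x 62 mm inside, with bay centres at y = -68, 0 and +68 mm, x = 0; inner floor 5 mm and tops of all walls and dividers 18 mm above the desk, walls and dividers 6 mm thick; origin at the centre of its underside
- blue_tray: blue wooden kit tray, fixed to the desk: 74 mm (its x) by 142 mm (its y), two open-topped square bays in a row along its y, each 62 x 62 mm inside, with bay centres at y = -34 and +34 mm, x = 0; inner floor 5 mm and tops of all walls and dividers 18 mm above the desk, walls and dividers 6 mm thick; origin at the centre of its underside
- old_books: bystander: two old books, olive below and ochre above, as one loose pile 110 x 160 mm and 40 mm high, beside the work; origin at the centre of its underside
- brush_mug: bystander: blue ceramic mug 76 mm across and 85 mm high, loose, with three brushes standing in it up to 170 mm above the desk; origin at the centre of its underside
There are look-alikes about, which are no part of the job. What is shaped like the brass_weight but purple is not meant. Leave any purple look-alike of the cream_thread alone.

How it is judged:
At the end, for the whole second after the job is handed in: Each named thing in a bay of its tray: within 20 mm of the tray's long centre line, underside within 4 mm of the inner floor, upright within 0.12 rad, released, at rest. Black thread, books and mug within 20 mm of their starts, thread and mug upright (x of cream_thread in the frame of green_tray between -0.02 and 0.02 m and y of cream_thread in the frame of green_tray between -0.09 and 0.09 m and z of cream_thread in the frame of green_tray between 0.001 and 0.009 m and angle between each of cream_thread, beeswax, brass_weight, red_thread, glue_jar, black_thread, brush_mug's own z axis and vertical below 0.12 rad and linear speed of each of cream_thread, beeswax, brass_weight, red_thread, glue_jar below 0.03 m/s and contact force between the fingers and cream_thread below 0.05 N and x of beeswax in the frame of green_tray between -0.02 and 0.02 m and y of beeswax in the frame of green_tray between -0.09 and 0.09 m and z of beeswax in the frame of green_tray between 0.001 and 0.009 m and contact force between the fingers and beeswax below 0.05 N and x of brass_weight in the frame of green_tray between -0.02 and 0.02 m and y of brass_weight in the frame of green_tray between -0.09 and 0.09 m and z of brass_weight in the frame of green_tray between 0.001 and 0.009 m and contact force between the fingers and brass_weight below 0.05 N and x of red_thread in the frame of blue_tray between -0.02 and 0.02 m and y of red_thread in the frame of blue_tray between -0.058 and 0.058 m and z of red_thread in the frame of blue_tray between 0.001 and 0.009 m and contact force between the fingers and red_thread below 0.05 N and x of glue_jar in the frame of blue_tray between -0.02 and 0.02 m and y of glue_jar in the frame of blue_tray between -0.058 and 0.058 m and z of glue_jar in the frame of blue_tray between 0.001 and 0.009 m and contact force between the fingers and glue_jar below 0.05 N and distance of each of black_thread, old_books, brush_mug from where it was at the start of the episode below 0.02 m); the robot touches nothing.
It fails at once if a thing is dropped: it falls out of the fingers faster than 0.8 m/s (a fall of about 3 cm) ((linear speed of cream_thread above 0.8 m/s and contact force between the fingers and cream_thread below 0.05 N) or (linear speed of beeswax above 0.8 m/s and contact force between the fingers and beeswax below 0.05 N) or (linear speed of brass_weight above 0.8 m/s and contact force between the fingers and brass_weight below 0.05 N) or (linear speed of red_thread above 0.8 m/s and contact force between the fingers and red_thread below 0.05 N) or (linear speed of glue_jar above 0.8 m/s and contact force between the fingers and glue_jar below 0.05 N)).
It fails at once if the black thread spool is moved by more than 20 mm (distance of black_thread from where it was at the start of the episode above 0.02 m).
It fails at once if the pair of old books is moved by more than 20 mm (distance of old_books from where it was at the start of the episode above 0.02 m).
It fails at once if the brush mug is moved by more than 20 mm (distance of brush_mug from where it was at the start of the episode above 0.02 m).
It also fails if it takes over 109 s, if anything falls off the work surface, if the arm or the gripper's body presses on something with over 40 N, if the wrist force passes 120 N, or if a joint passes its speed limit or range.

## Robot

A 7-joint arm with a two-finger parallel gripper is mounted at the origin on the work surface. World frame = base frame: x ahead of the robot, y to its left, z up, the work surface at z = 0. Lengths are in m, angles in rad, forces in N, time in s.
With the tool pointing down it reaches from about 0.35 to 0.9 m from the base axis. Payload 8.1 kg.
Tool frame: the origin (TCP) lies at the very end of the fingers, on their centre line; the grasp point (between the pads) lies 19 mm behind it; z points along the fingers, y is the line along which they close (so a half turn about z gives the same grasp; the last joint's range is limited). The gripper opens to 85 mm and grips with 20 to 120 N. Pads are 22 mm wide; open, the fingers measure 114 mm over their backs; the gripper's body (76 mm by 85 mm) begins 54 mm behind the grasp point. The pads swing forward as they close: fully open they stand 13 mm farther back than shut.
Start: joints at [-1.205, 0.434, 0.025, 1.573, -0.012, 1.134, -0.075], TCP at [0.282, 0.558, 0.231] pointing down, gripper open.
Joint ranges: [-2.62, 2.62], [-0.44, 2.09], [-1.27, 1.32], [0.08, 2.57], [-1.32, 4.46], [0.12, 2], [-2.74, 2.74]. Speed limits (rad/s): [2.22, 2.22, 3.01, 3.01, 3.14, 3.14, 3.14].

## Interface

Orientations are given as a rotation vector (axis times angle).
In Python, from workcell import bot, viewer gives the robot as it stands.
- The arm moves only by the shell command python3 -m pendant 'ROWS' [FORCE]. ROWS is text: rows parted by semicolons, each of 7 numbers parted by spaces: the gripper command: -1 is shut, 1 is fully open, values between are in proportion, then the shift along the tool's x, y, z in m, then the turn, a rotation vector about the tool's x, y, z in rad. In form: claw dx dy dz ax ay az; .... A call has 1 to 12 rows; each row is the pose to reach, as a shift and turn from the pose commanded when the call began, along the tool's axes at that moment; what a row does not reach only later rows make up. A row lasts 1/10 s, in which the tool goes at most 50 mm and 8.59 degrees, less where a joint would pass 70% of its speed; a pose out of reach is approached as far as the arm can. A call with a gripper value outside its range is refused whole. The fingers move at their own pace and stop on an object; FORCE is the grip in N (left out, the last holds). Time passes only in rows, so rows that repeat a pose let the fingers close. It gives the time, the measured TCP pose, the force, the opening and the grip force at its end, in the units of the state.
- bot.read_state(): the state, without advancing time (a new reading comes with each control period).
- viewer.capture(name): name is "scene" or "top" or "wrist"; returns (picture, depth): 400x640x3 uint8, red, green, blue; 400x640 float32, m along the optical axis (not along the pixel's ray), 0 where there is no reading.
- viewer.camera_model(name): a dict with "vfov" (degrees; the focal length in pixels is half the picture's height over the tangent of half this angle, whatever the lens; pixels are square), "cx", "cy" (the principal point, pixels), "xyz" and "attitude" of the camera in the world. Camera axes: x right, y up, looking along -z (the intrinsics and any distortion apply to the point x, -y, -z); pixel columns grow to the right and rows downward; lengths in m; the calibration is good to about 2 mm. The wrist camera is an equidistant fisheye: a pixel r from the principal point sees the ray r / f radians off the axis. A picture is of the moment at which its call begins: read the wrist's pose just before it. camera_model takes no time and is no camera call; for the wrist camera it gives the pose at the moment of the call.
- bot.finish_job(): hands the job in; it is judged then, once.
The state is a dict: "time_s": time; "q": joint angles; "dq": joint speeds; "joint_torque": joint torques, N m; "tcp_pos": TCP position; "tcp_rot": TCP orientation; "contact_force": force on the tool from outside, world axes, zero at the start; "wrist_torque": the same for the moment, N m; "finger_gap": finger opening in m; "gripper_force": force on a finger pad.
Only numpy, scipy, OpenCV 4.12 (cv2) and the standard library are available. Lean on these libraries where they do the work, as an engineer would, in place of code of your own. Each camera call takes 0.05 s, during which the arm holds its last target. There are 200 camera calls.

## Working session

There is one attempt and no reset: what is moved stays moved. The work goes in short steps, Python scripts to look and compute and a shell command to move; the robot and the scene stay as the last step left them, time stands still between calls to the robot, and variables do not carry over. Pictures are saved under pics/ and viewed, at most 14 in all, crops included, and the job is handed in when it is done.

```bash
mkdir -p pics; ls
cat > h.py <<'E'
from workcell import bot, viewer
import numpy as np, cv2
from scipy.spatial.transform import Rotation as R
def rot(a):
    a=np.array(a,float)
    return a if a.shape==(3,3) else (R.from_rotvec(a) if a.size==3 else R.from_quat(a)).as_matrix()
E
python3 - <<'E'
from h import *
s=bot.read_state();print(s)
for n in("top","scene"):
    m=viewer.camera_model(n);print(n,m)
    p,d=viewer.capture(n);cv2.imwrite(f"pics/{n}0.png",p[:,:,::-1]);np.savez(f"{n}0.npz",p=p,d=d)
print(viewer.camera_model("wrist"))
E
```

```text
pics
{'time_s': 0.0, 'q': array([-1.20461221,  0.43518938,  0.02495469,  1.57409776, -0.01160564,
        1.1339637 , -0.07510763]), 'dq': array([ 3.67935153e-04, -7.43227641e-04,  3.98731035e-04,  1.10809333e-03,
        1.90159138e-03,  8.04555421e-04,  1.65978277e-05]), 'joint_torque': array([ 8.50780852e-04, -6.70475721e+01,  1.02500159e+00, -3.16209626e+01,
        1.54819235e-02,  1.23620045e-02,  1.91332923e-07]), 'tcp_pos': array([0.28219217, 0.55711465, 0.23054636]), 'tcp_rot': array([-7.29683518e-01, -3.05544140e+00,  2.34947042e-03]), 'contact_force': array([ 0.01525669, -0.05297691,  0.340537  ]), 'wrist_torque': array([-0.04361897, -0.01016507, -0.01616949]), 'gripper_force': 0.0, 'finger_gap': 0.08514721853035585}
top {'vfov': 53.693791264009015, 'cx': 318.5670473150738, 'cy': 198.35268834441843, 'xyz': array([ 0.34033586, -0.00103611,  1.01648175]), 'attitude': array([ 0.13507193, -0.11902422, -1.54599361])}
scene {'vfov': 47.77066670528516, 'cx': 315.2254624812316, 'cy': 199.69514777629, 'xyz': array([1.0915675 , 0.21210534, 1.04895381]), 'attitude': array([0.3796183 , 0.53398707, 1.86772168])}
{'vfov': 65.70646984690485, 'cx': 320.111844572839, 'cy': 206.6638396158324, 'xyz': array([0.21136744, 0.5931043 , 0.37256946]), 'attitude': array([-0.27819588, -0.16919501,  1.09302849])}
```

View pics/top0.png

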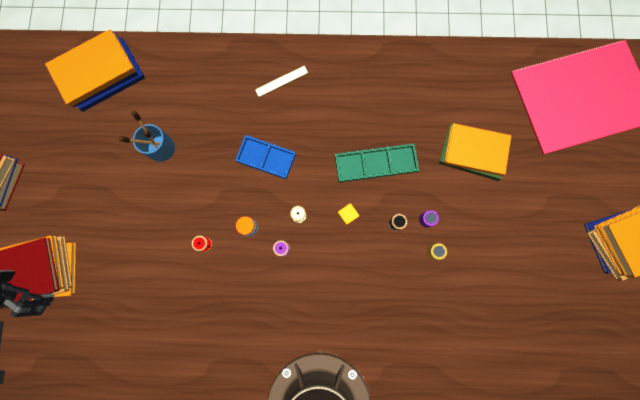

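View pics/scene0.png

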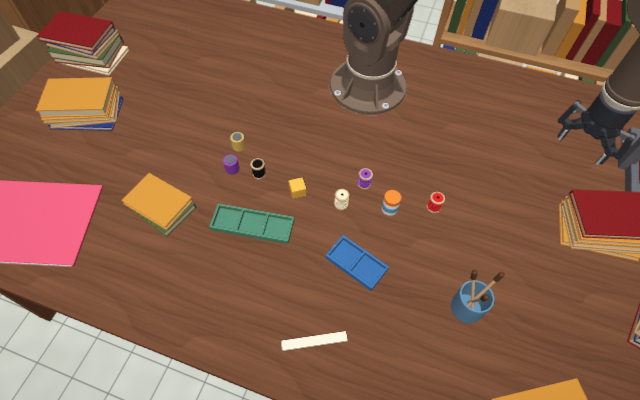

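The top view shows red thread (201,243), glue jar (246,226), cream (298,214), beeswax (348,214), black (399,221) and brass weight (438,251). The purple look-alikes are at (281,248) and (430,218). The blue tray is at (265,157) and the green tray at (377,162). The scene view agrees.

```bash
cat >> h.py <<'E'
def cloud(n,d,m=None):
    m=m or viewer.camera_model(n); f=200/np.tan(np.radians(m["vfov"])/2)
    v,u=np.mgrid[0:400,0:640]; x=(u-m["cx"])/f; y=(v-m["cy"])/f
    if n=="wrist":
        r=np.hypot(x,y)+1e-9; k=np.tan(np.minimum(r,1.4))/r; x=x*k; y=y*k
    P=np.stack([x*d,-y*d,-d],-1)
    return P@rot(m["attitude"]).T+m["xyz"]
E
python3 - <<'E'
from h import *
for cam,pts in (("top",dict(red=(201,243),glue=(246,226),cream=(298,214),wax=(348,214),black=(399,221),brass=(438,251),purpW=(430,218),purpT=(281,248),books=(478,148),mug=(150,140))),("scene",dict(red=(436,200),glue=(391,200),cream=(342,198),wax=(297,187),black=(258,167),brass=(237,140)))):
    D=np.load(cam+"0.npz");P=cloud(cam,D["d"]);Z=P[:,:,2]
    print(cam,"desk z",np.round([np.median(Z[280:300,150:250])],4), "valid",(D["d"]>0).mean())
    for k,(u,v) in pts.items():
        q=P[v-12:v+13,u-12:u+13].reshape(-1,3)
        zt=np.percentile(q[:,2],96); t=q[(q[:,2]>zt-.006)]
        (c,s,a)=cv2.minAreaRect(t[:,:2].astype(np.float32)*1000)
        print(k,"top",round(zt,4),"n",len(t),"mean",t[:,:2].mean(0).round(4),"rect",np.round(c,1),np.round(s,1),round(a,1))
    hsv=cv2.cvtColor(D["p"],cv2.COLOR_RGB2HSV)
    for k,(lo,hi),(x0,x1,y0,y1) in(("green",(70,90),(.4,.7,-.3,.1)),("blue",(105,115),(.4,.7,-.05,.25))):
        M=(hsv[...,0]>=lo)&(hsv[...,0]<=hi)&(hsv[...,1]>120)&(P[...,0]>x0)&(P[...,0]<x1)&(P[...,1]>y0)&(P[...,1]<y1)&(Z>.01)&(Z<.03)
        t=P[M];c,s,a=cv2.minAreaRect(t[:,:2].astype(np.float32)*1000)
        print(k,len(t),np.percentile(t[:,2],[10,50,90]).round(4),np.round(c,1),np.round(s,1),round(a,1))
E
```

```text
top desk z [0.0002] valid 0.996234375
red top 0.0521 n 186 mean [0.3812 0.2933] rect [370.7 157.5] [321.   35.1] 85.4
glue top 0.0621 n 250 mean [0.4259 0.1867] rect [397.3 100.9] [229.6  42.8] 71.3
cream top 0.0523 n 181 mean [0.4604 0.0618] rect [460.1  62.1] [35.6 36.4] 27.2
wax top 0.04 n 251 mean [ 0.4612 -0.0622] rect [417.8 -29.2] [ 46.7 158.2] 53.6
black top 0.0523 n 181 mean [ 0.4441 -0.1846] rect [ 390.9 -107. ] [ 35.6 232.1] 34.2
brass top 0.0483 n 192 mean [ 0.3749 -0.2817] rect [ 350.1 -153.4] [ 38.6 302.8] 10.9
purpW top 0.0483 n 177 mean [ 0.4565 -0.2662] rect [ 455.9 -266.5] [34.9 37.5] 0.0
purpT top 0.0526 n 184 mean [0.3743 0.1005] rect [367.6  57.7] [124.6  35.4] 81.0
books top 0.0428 n 596 mean [ 0.6377 -0.3921] rect [ 519.  -204.3] [ 83.7 534.8] 32.4
mug top 0.1617 n 32 mean [0.6115 0.3881] rect [480.4 204.5] [497.4  10.4] 54.5
green 585 [0.0139 0.0173 0.0197] [ 602.3 -137.3] [ 73.  208.5] 8.9
blue 464 [0.0138 0.0174 0.0199] [613.  153.5] [142.7  74.9] 71.7
scene desk z [0.0005] valid 0.99611328125
red top 0.0522 n 139 mean [0.3933 0.2971] rect [727.8 265.6] [ 36
[... 413 characters left out ...]
  36.2] 33.7Traceback (most recent call last):
  File "<stdin>", line 14, in <module>
    return _quantile_unchecked(
        a, q, axis, out, overwrite_input, method, keepdims, weights)
    return _ureduce(a,
                    func=_quantile_ureduce_func,
    ...<5 lines>...
                    overwrite_input=overwrite_input,
                    method=method)
    r = func(a, **kwargs)
    result = _quantile(arr,
                       quantiles=q,
    ...<2 lines>...
                       out=out,
                       weights=wgt)
    slices_having_nans = np.isnan(arr[-1, ...])
                                  ~~~^^^^^^^^^
IndexError: index -1 is out of bounds for axis 0 with size 0
```

Run:
```python
from h import *
ht=dict(red=.05,glue=.06,cream=.05,wax=.038,black=.05,brass=.047,purpW=.047,purpT=.05)
for cam,pts in (("top",dict(red=(201,243),glue=(246,226),cream=(298,214),wax=(348,214),black=(399,221),brass=(438,251),purpW=(430,218),purpT=(281,248))),("scene",dict(red=(436,200),glue=(391,200),cream=(342,198),wax=(297,187),black=(258,167),brass=(237,140)))):
    D=np.load(cam+"0.npz");P=cloud(cam,D["d"]);Z=P[:,:,2]
    for k,(u,v) in pts.items():
        q=P[v-14:v+15,u-14:u+15].reshape(-1,3)
        t=q[abs(q[:,2]-ht[k])<.006]
        c=np.median(t[:,:2],0); t=t[np.hypot(*(t[:,:2]-c).T)<.035]
        (c,s,a)=cv2.minAreaRect(t[:,:2].astype(np.float32)*1000)
        print(cam,k,"n",len(t),"mean",t[:,:2].mean(0).round(4),"rect",np.round(c,1),np.round(s,1),round(a,1))
D=np.load("top0.npz");P=cloud("top",D["d"])
print("books", [P[v,u].round(3).tolist() for v,u in((125,452),(135,511),(178,500),(165,442))])
```

```text
top red n 188 mean [0.382  0.2995] rect [382.2 299.9] [35.8 34.3] 89.8
top glue n 255 mean [0.4269 0.1889] rect [426.4 189.1] [41.9 42.3] 0.8
top cream n 184 mean [0.4604 0.062 ] rect [460.1  62.1] [35.6 36.4] 27.2
top wax n 254 mean [ 0.4632 -0.0634] rect [463.6 -63.5] [40.  40.2] 36.5
top black n 184 mean [ 0.4458 -0.1875] rect [ 446.4 -187.1] [35.  36.8] 1.6
top brass n 205 mean [ 0.3751 -0.2831] rect [ 375.2 -283.4] [37.3 37.8] 26.2
top purpW n 197 mean [ 0.4564 -0.2659] rect [ 457.3 -266.6] [37.6 37.5] 1.0
top purpT n 188 mean [0.3744 0.1008] rect [374.4 100.5] [34.  36.8] 1.0
scene red n 142 mean [0.3837 0.2982] rect [383.1 298.9] [36.1 36.1] 23.7
scene glue n 203 mean [0.4293 0.1879] rect [428.2 187.6] [41.7 44.1] 84.5
scene cream n 144 mean [0.4625 0.0603] rect [460.8  60.5] [36.4 37.2] 17.6
scene wax n 193 mean [ 0.466  -0.0649] rect [465.2 -64.7] [40.8 39.6] 37.7
scene black n 134 mean [ 0.4476 -0.1888] rect [ 447.  -188.3] [35.1 36.5] 72.8
scene brass n 119 mean [ 0.3784 -0.2843] rect [ 376.8 -285.3] [38.1 36.9] 4.2
books [[0.705, -0.334, 0.023], [0.688, -0.498, -0.001], [0.565, -0.452, 0.023], [0.602, -0.312, 0.001]]
```

```bash
cat > go.py <<'E'
# usage: go.py x y z yawdeg(closing dir) ... : prints the shift/turn from the present pose for each target (world)
from h import *; import sys
s=bot.read_state(); R0=rot(s["tcp_rot"]); a=list(map(float,sys.argv[1:]))
print("t",round(s["time_s"],2),"tcp",s["tcp_pos"].round(4),"closing yaw",np.degrees(np.arctan2(R0[1,1],R0[0,1])).round(1),"gap",round(s["finger_gap"],4),"F",s["contact_force"].round(1))
for i in range(0,len(a),4):
    t=np.radians(a[i+3]); Rt=np.array([[-np.sin(t),np.cos(t),0],[np.cos(t),np.sin(t),0],[0,0,-1]])
    print(a[i:i+4],(R0.T@(np.array(a[i:i+3])-s["tcp_pos"])).round(4),R.from_matrix(R0.T@Rt).as_rotvec().round(3))
E
python3 go.py .382 .299 .15 -18.3
```

```text
t 0.1 tcp [0.2822 0.5572 0.2306] closing yaw 63.1 gap 0.0853 F [-0.1  0.2  0.2]
[0.382, 0.299, 0.15, -18.3] [-0.2057 -0.1851  0.0809] [-1.000e-03  1.000e-03  1.421e+00]
```

```bash
python3 -m pendant '0.6 -0.2057 -0.1851 0.08 0 0 1.421;0.6 -0.2057 -0.1851 0.08 0 0 1.421;0.6 -0.2057 -0.1851 0.08 0 0 1.421;0.6 -0.2057 -0.1851 0.08 0 0 1.421;0.6 -0.2057 -0.1851 0.08 0 0 1.421;0.6 -0.2057 -0.1851 0.08 0 0 1.421;0.6 -0.2057 -0.1851 0.08 0 0 1.421;0.6 -0.2057 -0.1851 0.08 0 0 1.421;0.6 -0.2057 -0.1851 0.08 0 0 1.421;0.6 -0.2057 -0.1851 0.08 0 0 1.421;0.6 -0.2057 -0.1851 0.08 0 0 1.421;0.6 -0.2057 -0.1851 0.08 0 0 1.421' 40; python3 go.py .382 .299 .022 -18.3
python3 - <<'E'
from h import *
p,d=viewer.capture("wrist");cv2.imwrite("pics/w1.png",p[:,:,::-1])
E
```

```text
time_s: 1.3
tcp_pos: [0.3821, 0.2995, 0.1512]
tcp_rot: [2.544, 1.844, -0.0]
contact_force: [-0.1, -0.3, 0.8]
finger_gap: 0.0683
gripper_force: 0.0
t 1.3 tcp [0.3821 0.2995 0.1512] closing yaw -18.1 gap 0.0683 F [-0.1 -0.3  0.8]
[0.382, 0.299, 0.022, -18.3] [-5.000e-04  1.000e-04  1.292e-01] [-0.     0.     0.003]
```

View pics/w1.png

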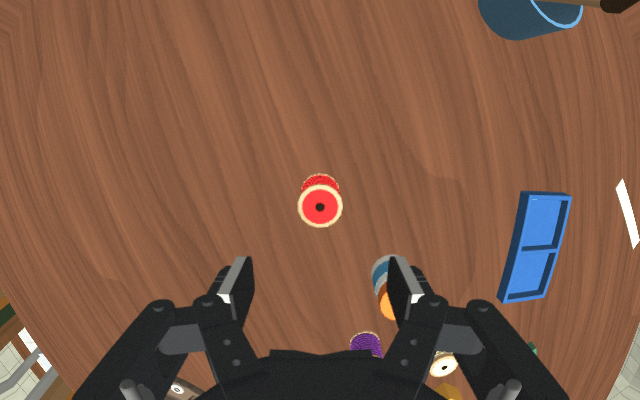

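The wrist view shows the red spool at (320,206), centred between the fingers. I'll descend and grip.

```bash
python3 -m pendant '0.6 0 0 0.05 0 0 0;0.6 0 0 0.09 0 0 0;0.6 0 0 0.115 0 0 0;0.6 0 0 0.129 0 0 0;0.6 0 0 0.129 0 0 0;-1 0 0 0.129 0 0 0;-1 0 0 0.129 0 0 0;-1 0 0 0.129 0 0 0;-1 0 0 0.129 0 0 0;-1 0 0 0.129 0 0 0' 40; python3 go.py .382 .299 .12 -18.3 .6237 .1858 .12 -18.3 .6237 .1858 .029 -18.3
```

```text
time_s: 2.35
tcp_pos: [0.3829, 0.3, 0.0235]
tcp_rot: [-2.546, -1.84, -0.003]
contact_force: [-0.9, -0.1, 8.6]
finger_gap: 0.0372
gripper_force: 40.1
t 2.35 tcp [0.3829 0.3    0.0235] closing yaw -18.3 gap 0.0372 F [-0.9 -0.1  8.6]
[0.382, 0.299, 0.12, -18.3] [-0.0011 -0.0005 -0.0965] [ 0.001 -0.002  0.001]
[0.6237, 0.1858, 0.12, -18.3] [-0.0328  0.2645 -0.0963] [ 0.001 -0.002  0.001]
[0.6237, 0.1858, 0.029, -18.3] [-0.033   0.2645 -0.0053] [ 0.001 -0.002  0.001]
```

```bash
python3 -m pendant '-1 0 0 -0.04 0 0 0;-1 0 0 -0.08 0 0 0;-1 -0.006 0.045 -0.08 0 0 0;-1 -0.012 0.09 -0.08 0 0 0;-1 -0.017 0.135 -0.08 0 0 0;-1 -0.022 0.18 -0.08 0 0 0;-1 -0.028 0.225 -0.08 0 0 0;-1 -0.033 0.255 -0.08 0 0 0;-1 -0.033 0.2645 -0.08 0 0 0;-1 -0.033 0.2645 -0.08 0 0 0;-1 -0.033 0.2645 -0.08 0 0 0' 40; python3 go.py .6237 .1858 .029 -18.3
python3 - <<'E'
from h import *
p,d=viewer.capture("wrist");cv2.imwrite("pics/w2.png",p[:,:,::-1])
E
```

```text
time_s: 3.45
tcp_pos: [0.6218, 0.1864, 0.1023]
tcp_rot: [-2.544, -1.841, 0.001]
contact_force: [-0.1, -0.6, -0.3]
finger_gap: 0.0367
gripper_force: 40.4
t 3.45 tcp [0.6218 0.1864 0.1023] closing yaw -18.2 gap 0.0367 F [-0.1 -0.6 -0.3]
[0.6237, 0.1858, 0.029, -18.3] [0.     0.0021 0.0733] [-0.001 -0.     0.002]
```

View pics/w2.png

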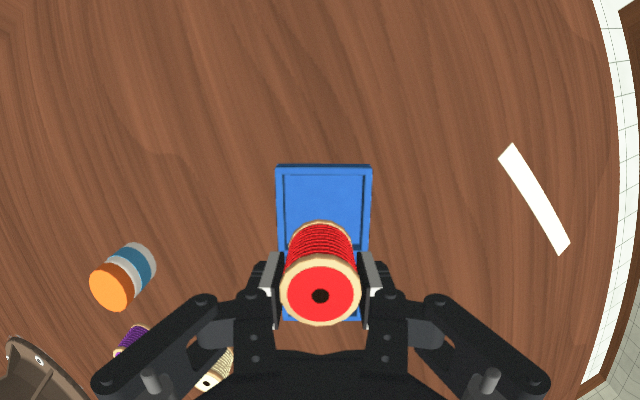

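The red spool hangs in the gripper over the blue tray, and the tray is centred at about column 323. I'll check the tray's far end from the wrist depth.

Run:
```python
from h import *
m=viewer.camera_model("wrist");p,d=viewer.capture("wrist");P=cloud("wrist",d,m)
hsv=cv2.cvtColor(p,cv2.COLOR_RGB2HSV)
M=(abs(hsv[...,0].astype(int)-109)<8)&(hsv[...,1]>120)&(P[...,2]>.012)&(P[...,2]<.024)&(P[...,0]>.5)
M[:150]=0;M[330:]=0;M[:,:260]=0;M[:,390:]=0
a=np.radians(71.7);L=np.array([np.cos(a),np.sin(a)]);W=np.array([np.sin(a),-np.cos(a)])
q=P[M][:,:2]-[.613,.1535]
print(M.sum(),"long",np.percentile(q@L,[1,99]).round(4),"wide",np.percentile(q@W,[1,99]).round(4),"desk",np.median(P[60:140,250:350,2]).round(4))
```

```text
2298 long [-0.0695  0.0707] wide [-0.0375  0.035 ] desk -0.0006
```

```bash
python3 -m pendant '-1 0 0.002 0.03 0 0 0;-1 0 0.002 0.05 0 0 0;-1 0 0.002 0.063 0 0 0;-1 0 0.002 0.069 0 0 0;-1 0 0.002 0.072 0 0 0;-1 0 0.002 0.073 0 0 0;-1 0 0.002 0.073 0 0 0' 40
```

```text
time_s: 4.25
tcp_pos: [0.6254, 0.1848, 0.03]
tcp_rot: [2.546, 1.84, 0.002]
contact_force: [0.0, -0.9, -0.1]
finger_gap: 0.0368
gripper_force: 40.4
```

```bash
python3 -m pendant '-1 0 -0.001 0.0015 0 0 0;-1 0 -0.001 0.002 0 0 0;0 0 -0.001 0.002 0 0 0;0.6 0 -0.001 0.002 0 0 0;0.6 0 -0.001 0.002 0 0 0;0.6 0 -0.001 -0.03 0 0 0;0.6 0 -0.001 -0.07 0 0 0;0.6 0 -0.001 -0.07 0 0 0' 40; python3 go.py .4268 .1885 .10 -18.3 .4268 .1885 .026 -18.3
```

```text
time_s: 5.05
tcp_pos: [0.6274, 0.1854, 0.1045]
tcp_rot: [2.544, 1.838, 0.012]
contact_force: [0.5, -0.4, 0.3]
finger_gap: 0.0681
gripper_force: 0.0
t 5.05 tcp [0.6274 0.1854 0.1045] closing yaw -18.3 gap 0.0681 F [ 0.5 -0.4  0.3]
[0.4268, 0.1885, 0.1, -18.3] [-0.0601 -0.1914  0.003 ] [ 0.007 -0.005 -0.   ]
[0.4268, 0.1885, 0.026, -18.3] [-0.0604 -0.1919  0.077 ] [ 0.007 -0.005 -0.   ]
```

```bash
python3 -m pendant '0.6 -0.015 -0.048 0 0 0 0;0.6 -0.03 -0.096 0 0 0 0;0.6 -0.045 -0.144 0 0 0 0;0.6 -0.057 -0.182 0 0 0 0;0.6 -0.0602 -0.191 0.01 0.007 -0.005 0;0.6 -0.0602 -0.191 0.02 0.007 -0.005 0;0.6 -0.0602 -0.191 0.02 0.007 -0.005 0' 40; python3 go.py .4268 .1885 .026 -18.3
python3 - <<'E'
from h import *
for n in ("wrist","top"):
    p,d=viewer.capture(n);cv2.imwrite(f"pics/{n}3.png",p[:,:,::-1])
    if n=="wrist": a=p
cv2.imwrite("pics/m3.png",np.vstack([a[:,:,::-1][100:400],cv2.resize(p[:,:,::-1][100:280,180:460],(640,411))[:290]]))
E
```

```text
time_s: 5.75
tcp_pos: [0.4245, 0.1876, 0.0783]
tcp_rot: [-2.544, -1.839, 0.013]
contact_force: [1.0, 1.2, -0.5]
finger_gap: 0.0685
gripper_force: 0.0
t 5.75 tcp [0.4245 0.1876 0.0783] closing yaw -18.3 gap 0.0685 F [ 1.   1.2 -0.5]
[0.4268, 0.1885, 0.026, -18.3] [0.0019 0.0023 0.0523] [-0.007  0.006  0.   ]
```

View pics/m3.png

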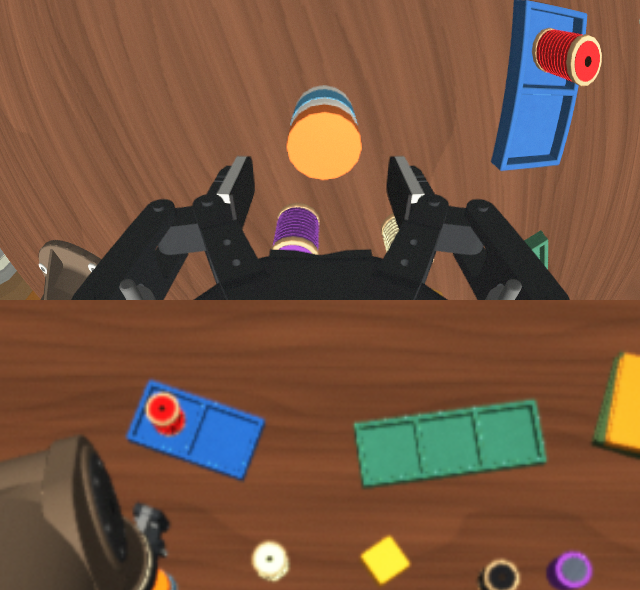

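The red spool stands in the far bay of the blue tray. The jar is centred between the fingers at about (324,145) in the crop.

```bash
python3 -m pendant '0.6 0.002 0.002 0.025 -0.007 0.006 0;0.6 0.002 0.002 0.045 -0.007 0.006 0;0.6 0.002 0.002 0.052 -0.007 0.006 0;0.6 0.002 0.002 0.052 -0.007 0.006 0;-1 0.002 0.002 0.052 -0.007 0.006 0;-1 0.002 0.002 0.052 -0.007 0.006 0;-1 0.002 0.002 0.052 -0.007 0.006 0;-1 0.002 0.002 0.052 -0.007 0.006 0;-1 0.002 0.002 0.052 -0.007 0.006 0' 40; python3 go.py .6023 .1212 .11 -18.3 .6023 .1212 .033 -18.3
```

```text
time_s: 6.75
tcp_pos: [0.4267, 0.189, 0.0282]
tcp_rot: [-2.546, -1.84, -0.004]
contact_force: [0.2, -1.4, 6.8]
finger_gap: 0.0427
gripper_force: 40.7
t 6.75 tcp [0.4267 0.189  0.0282] closing yaw -18.3 gap 0.0427 F [ 0.2 -1.4  6.8]
[0.6023, 0.1212, 0.11, -18.3] [-0.0091  0.1881 -0.0815] [ 0.001 -0.002  0.   ]
[0.6023, 0.1212, 0.033, -18.3] [-0.0093  0.188  -0.0045] [ 0.001 -0.002  0.   ]
```

```bash
python3 -m pendant '-1 0 0 -0.04 0 0 0;-1 0 0 -0.075 0 0 0;-1 -0.002 0.045 -0.075 0 0 0;-1 -0.004 0.09 -0.075 0 0 0;-1 -0.006 0.135 -0.075 0 0 0;-1 -0.009 0.175 -0.075 0 0 0;-1 -0.009 0.188 -0.075 0 0 0;-1 -0.009 0.188 -0.075 0 0 0;-1 -0.009 0.188 -0.05 0 0 0;-1 -0.009 0.188 -0.03 0 0 0;-1 -0.009 0.188 -0.02 0 0 0;-1 -0.009 0.188 -0.02 0 0 0' 40; python3 go.py .6023 .1212 .033 -18.3
```

```text
time_s: 7.95
tcp_pos: [0.5995, 0.1219, 0.0461]
tcp_rot: [-2.543, -1.84, 0.003]
contact_force: [0.4, 0.0, -0.9]
finger_gap: 0.0432
gripper_force: 41.7
t 7.95 tcp [0.5995 0.1219 0.0461] closing yaw -18.2 gap 0.0432 F [ 0.4  0.  -0.9]
[0.6023, 0.1212, 0.033, -18.3] [0.0002 0.0029 0.0131] [-0.003  0.     0.001]
```

```bash
python3 -m pendant '-1 0 0.002 0.007 0 0 0;-1 0 0.002 0.011 0 0 0;-1 0 0.002 0.0135 0 0 0;-1 0 0.002 0.0135 0 0 0;0 0 0.002 0.0135 0 0 0;0.6 0 0.002 0.0135 0 0 0;0.6 0 0.002 0.0135 0 0 0;0.6 0 0.002 -0.03 0 0 0;0.6 0 0.002 -0.065 0 0 0;0.6 0 0.002 -0.065 0 0 0' 40; python3 go.py .4607 .0615 .11 8.9  .4607 .0615 .022 8.9
```

```text
time_s: 8.95
tcp_pos: [0.6067, 0.1208, 0.1173]
tcp_rot: [2.545, 1.838, 0.014]
contact_force: [0.1, -0.4, -0.8]
finger_gap: 0.0685
gripper_force: 0.0
t 8.95 tcp [0.6067 0.1208 0.1173] closing yaw -18.3 gap 0.0685 F [ 0.1 -0.4 -0.8]
[0.4607, 0.0615, 0.11, 8.9] [-0.1022 -0.1201  0.0059] [ 0.008 -0.004 -0.475]
[0.4607, 0.0615, 0.022, 8.9] [-0.1027 -0.1207  0.0939] [ 0.008 -0.004 -0.475]
```

```bash
python3 -m pendant '0.6 -0.03 -0.036 0 0 0 -0.14;0.6 -0.06 -0.072 0 0 0 -0.28;0.6 -0.09 -0.108 0 0.008 -0.004 -0.42;0.6 -0.1022 -0.12 0.02 0.008 -0.004 -0.475;0.6 -0.1022 -0.12 0.035 0.008 -0.004 -0.475;0.6 -0.1022 -0.12 0.035 0.008 -0.004 -0.475;0.6 -0.1022 -0.12 0.035 0.008 -0.004 -0.475' 40; python3 go.py .4607 .0615 .022 8.9
python3 - <<'E'
from h import *
p,d=viewer.capture("wrist")
q=viewer.capture("top")[0]
cv2.imwrite("pics/m4.png",np.vstack([p[:,:,::-1][100:400],cv2.resize(q[:,:,::-1][100:280,180:460],(640,411))[:290]]))
E
```

```text
time_s: 9.65
tcp_pos: [0.4578, 0.0612, 0.0774]
tcp_rot: [-2.039, -2.384, 0.011]
contact_force: [0.5, -0.0, 0.0]
finger_gap: 0.0684
gripper_force: 0.0
t 9.65 tcp [0.4578 0.0612 0.0774] closing yaw 8.9 gap 0.0684 F [ 0.5 -0.   0. ]
[0.4607, 0.0615, 0.022, 8.9] [-0.0001  0.0033  0.0553] [-0.008  0.001  0.   ]
```

View pics/m4.png

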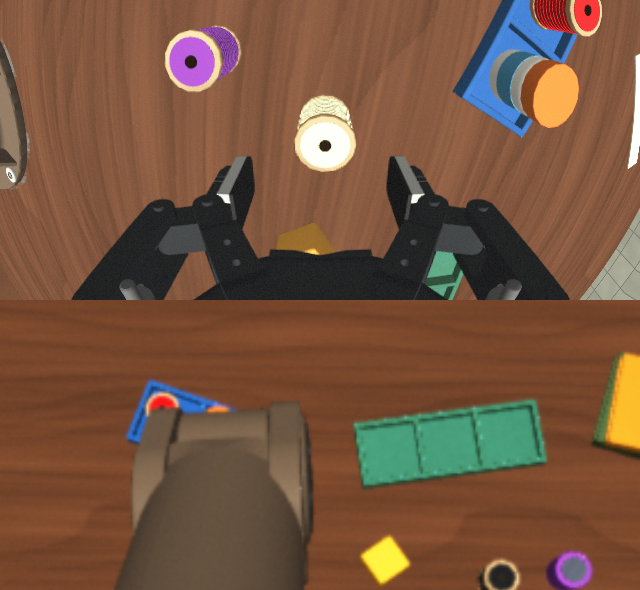

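The jar stands in its bay and the cream spool is centred between the fingers at about (325,145) in the crop. I'll grip it now, with G+ (.592,-.070) as its bay.

```bash
python3 -m pendant '0.6 0 0.003 0.025 -0.008 0 0;0.6 0 0.003 0.045 -0.008 0 0;0.6 0 0.003 0.055 -0.008 0 0;0.6 0 0.003 0.055 -0.008 0 0;-1 0 0.003 0.055 -0.008 0 0;-1 0 0.003 0.055 -0.008 0 0;-1 0 0.003 0.055 -0.008 0 0;-1 0 0.003 0.055 -0.008 0 0;-1 0 0.003 0.055 -0.008 0 0' 40; python3 go.py .592 -.070 .11 8.9 .592 -.070 .03 8.9
```

```text
time_s: 10.65
tcp_pos: [0.4607, 0.0617, 0.0232]
tcp_rot: [2.041, 2.386, 0.001]
contact_force: [-1.1, -0.7, 5.4]
finger_gap: 0.0367
gripper_force: 39.6
t 10.65 tcp [0.4607 0.0617 0.0232] closing yaw 8.9 gap 0.0367 F [-1.1 -0.7  5.4]
[0.592, -0.07, 0.11, 8.9] [-0.1505  0.1094 -0.0865] [0.002 0.001 0.001]
[0.592, -0.07, 0.03, 8.9] [-0.1505  0.1093 -0.0065] [0.002 0.001 0.001]
```

```bash
python3 -m pendant '-1 0 0 -0.04 0 0 0;-1 0 0 -0.07 0 0 0;-1 -0.036 0.026 -0.07 0 0 0;-1 -0.072 0.052 -0.07 0 0 0;-1 -0.108 0.078 -0.07 0 0 0;-1 -0.14 0.102 -0.07 0 0 0;-1 -0.1505 0.1105 -0.07 0 0 0;-1 -0.1505 0.1105 -0.07 0 0 0;-1 -0.1505 0.1105 -0.05 0 0 0;-1 -0.1505 0.1105 -0.03 0 0 0;-1 -0.1505 0.1105 -0.02 0 0 0;-1 -0.1505 0.1105 -0.02 0 0 0' 40; python3 go.py .592 -.07 .0285 8.9
```

```text
time_s: 11.85
tcp_pos: [0.5908, -0.0686, 0.0412]
tcp_rot: [-2.039, -2.387, 0.004]
contact_force: [-0.3, 0.7, -0.8]
finger_gap: 0.0369
gripper_force: 40.4
t 11.85 tcp [ 0.5908 -0.0686  0.0412] closing yaw 9.0 gap 0.0369 F [-0.3  0.7 -0.8]
[0.592, -0.07, 0.0285, 8.9] [-0.0016  0.001   0.0127] [-0.003 -0.     0.002]
```

```bash
python3 -m pendant '-1 -0.001 0.001 0.007 0 0 0;-1 -0.001 0.001 0.011 0 0 0;-1 -0.001 0.001 0.013 0 0 0;-1 -0.001 0.001 0.013 0 0 0;0 -0.001 0.001 0.013 0 0 0;0.6 -0.001 0.001 0.013 0 0 0;0.6 -0.001 0.001 0.013 0 0 0;0.6 -0.001 0.001 -0.03 0 0 0;0.6 -0.001 0.001 -0.065 0 0 0;0.6 -0.001 0.001 -0.065 0 0 0' 40; python3 go.py .464 -.064 .10 36.5  .464 -.064 .018 36.5
```

```text
time_s: 12.85
tcp_pos: [0.5968, -0.0714, 0.1121]
tcp_rot: [2.038, 2.382, 0.006]
contact_force: [-0.4, 0.3, -1.0]
finger_gap: 0.0686
gripper_force: 0.0
t 12.85 tcp [ 0.5968 -0.0714  0.1121] closing yaw 8.9 gap 0.0686 F [-0.4  0.3 -1. ]
[0.464, -0.064, 0.1, 36.5] [ 0.0279 -0.1301  0.011 ] [ 0.007  0.004 -0.481]
[0.464, -0.064, 0.018, 36.5] [ 0.0281 -0.1308  0.093 ] [ 0.007  0.004 -0.481]
```

```bash
python3 -m pendant '0.6 0.008 -0.038 0 0 0 -0.14;0.6 0.016 -0.076 0 0 0 -0.28;0.6 0.024 -0.114 0 0.007 0.004 -0.42;0.6 0.028 -0.13 0.025 0.007 0.004 -0.481;0.6 0.028 -0.13 0.045 0.007 0.004 -0.481;0.6 0.028 -0.13 0.045 0.007 0.004 -0.481;0.6 0.028 -0.13 0.045 0.007 0.004 -0.481' 40; python3 go.py .464 -.064 .017 36.5
python3 - <<'E'
from h import *
p,d=viewer.capture("wrist")
q=viewer.capture("top")[0]
cv2.imwrite("pics/m5.png",np.vstack([p[:,:,::-1][100:400],cv2.resize(q[:,:,::-1][100:280,180:460],(640,411))[:290]]))
E
```

```text
time_s: 13.55
tcp_pos: [0.4611, -0.0634, 0.0624]
tcp_rot: [-1.412, -2.798, 0.006]
contact_force: [0.3, -0.0, 0.0]
finger_gap: 0.0683
gripper_force: 0.0
t 13.55 tcp [ 0.4611 -0.0634  0.0624] closing yaw 36.5 gap 0.0683 F [ 0.3 -0.   0. ]
[0.464, -0.064, 0.017, 36.5] [-0.0024  0.0023  0.0454] [-0.007 -0.005 -0.001]
```

View pics/m5.png

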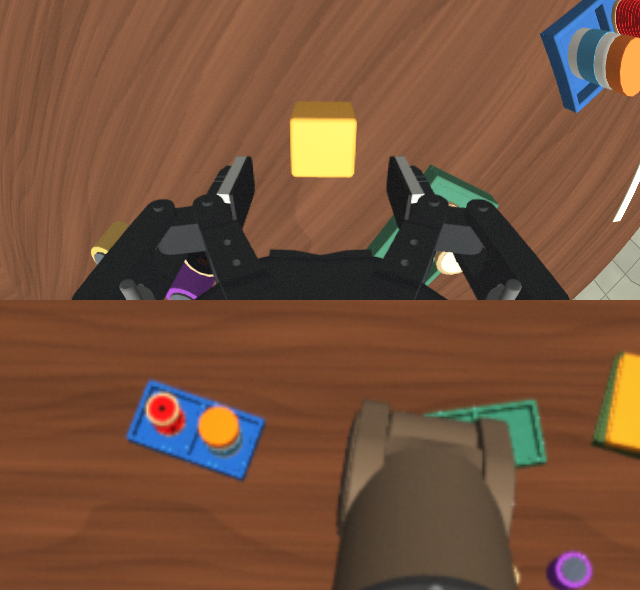

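The wax is square to the fingers and centred at about (323,148) in the crop, and both blue-tray items are in place.

```bash
python3 -m pendant '0.6 -0.002 0.002 0.025 -0.007 -0.005 0;0.6 -0.002 0.002 0.04 -0.007 -0.005 0;0.6 -0.002 0.002 0.045 -0.007 -0.005 0;0.6 -0.002 0.002 0.045 -0.007 -0.005 0;-1 -0.002 0.002 0.045 -0.007 -0.005 0;-1 -0.002 0.002 0.045 -0.007 -0.005 0;-1 -0.002 0.002 0.045 -0.007 -0.005 0;-1 -0.002 0.002 0.045 -0.007 -0.005 0;-1 -0.002 0.002 0.045 -0.007 -0.005 0' 40; python3 go.py .6023 -.1373 .11 8.9 .6023 -.1373 .023 8.9
```

```text
time_s: 14.55
tcp_pos: [0.4641, -0.0638, 0.0182]
tcp_rot: [1.413, 2.803, 0.002]
contact_force: [-1.5, 1.2, 5.5]
finger_gap: 0.0388
gripper_force: 40.3
t 14.55 tcp [ 0.4641 -0.0638  0.0182] closing yaw 36.5 gap 0.0388 F [-1.5  1.2  5.5]
[0.6023, -0.1373, 0.11, 8.9] [-0.1415  0.0676 -0.0914] [0.002 0.001 0.482]
[0.6023, -0.1373, 0.023, 8.9] [-0.1413  0.0674 -0.0044] [0.002 0.001 0.482]
```

```bash
python3 -m pendant '-1 0 0 -0.045 0 0 0;-1 0 0 -0.085 0 0 0;-1 -0.035 0.017 -0.085 0 0 0.13;-1 -0.07 0.034 -0.085 0 0 0.26;-1 -0.105 0.05 -0.085 0 0 0.39;-1 -0.135 0.064 -0.085 0 0 0.482;-1 -0.1415 0.069 -0.085 0 0 0.482;-1 -0.1415 0.069 -0.085 0 0 0.482;-1 -0.1415 0.069 -0.06 0 0 0.482;-1 -0.1415 0.069 -0.035 0 0 0.482;-1 -0.1415 0.069 -0.02 0 0 0.482;-1 -0.1415 0.069 -0.02 0 0 0.482' 40; python3 go.py .6023 -.1373 .0235 8.9
```

```text
time_s: 15.75
tcp_pos: [0.6006, -0.1354, 0.0356]
tcp_rot: [-2.039, -2.385, 0.002]
contact_force: [-0.6, -0.5, -1.2]
finger_gap: 0.0394
gripper_force: 41.0
t 15.75 tcp [ 0.6006 -0.1354  0.0356] closing yaw 8.9 gap 0.0394 F [-0.6 -0.5 -1.2]
[0.6023, -0.1373, 0.0235, 8.9] [-0.0022  0.0014  0.0121] [-0.003 -0.002  0.001]
```

```bash
python3 -m pendant '-1 -0.002 0.001 0.007 0 0 0;-1 -0.002 0.001 0.011 0 0 0;-1 -0.002 0.001 0.0125 0 0 0;-1 -0.002 0.001 0.0125 0 0 0;0 -0.002 0.001 0.0125 0 0 0;0.6 -0.002 0.001 0.0125 0 0 0;0.6 -0.002 0.001 0.0125 0 0 0;0.6 -0.002 0.001 -0.035 0 0 0;0.6 -0.002 0.001 -0.075 0 0 0;0.6 -0.002 0.001 -0.075 0 0 0' 40; python3 go.py .376 -.284 .10 8.9  .376 -.284 .02 8.9
```

```text
time_s: 16.75
tcp_pos: [0.6076, -0.1394, 0.1181]
tcp_rot: [2.038, 2.38, 0.008]
contact_force: [1.1, 0.4, -0.4]
finger_gap: 0.0684
gripper_force: 0.0
t 16.75 tcp [ 0.6076 -0.1394  0.1181] closing yaw 8.9 gap 0.0684 F [ 1.1  0.4 -0.4]
[0.376, -0.284, 0.1, 8.9] [-0.1072 -0.2513  0.016 ] [ 0.009  0.003 -0.001]
[0.376, -0.284, 0.02, 8.9] [-0.1069 -0.252   0.096 ] [ 0.009  0.003 -0.001]
```

```bash
python3 -m pendant '0.6 -0.018 -0.042 0 0 0 0;0.6 -0.036 -0.084 0 0 0 0;0.6 -0.054 -0.126 0 0 0 0;0.6 -0.072 -0.168 0 0 0 0;0.6 -0.09 -0.21 0 0.005 0.002 0;0.6 -0.104 -0.245 0.01 0.009 0.003 0;0.6 -0.107 -0.251 0.03 0.009 0.003 0;0.6 -0.107 -0.251 0.04 0.009 0.003 0;0.6 -0.107 -0.251 0.04 0.009 0.003 0;0.6 -0.107 -0.251 0.04 0.009 0.003 0' 40; python3 go.py .376 -.284 .019 8.9
python3 - <<'E'
from h import *
p,d=viewer.capture("wrist")
q=viewer.capture("top")[0]
cv2.imwrite("pics/m6.png",np.vstack([p[:,:,::-1][100:400],cv2.resize(q[:,:,::-1][100:280,180:460],(640,411))[:290]]))
E
```

```text
time_s: 17.75
tcp_pos: [0.3738, -0.2822, 0.0723]
tcp_rot: [-2.036, -2.382, 0.007]
contact_force: [0.5, 0.2, 0.1]
finger_gap: 0.0682
gripper_force: 0.0
t 17.75 tcp [ 0.3738 -0.2822  0.0723] closing yaw 9.0 gap 0.0682 F [0.5 0.2 0.1]
[0.376, -0.284, 0.019, 8.9] [-0.0023  0.0024  0.0533] [-0.008 -0.003  0.001]
```

View pics/m6.png

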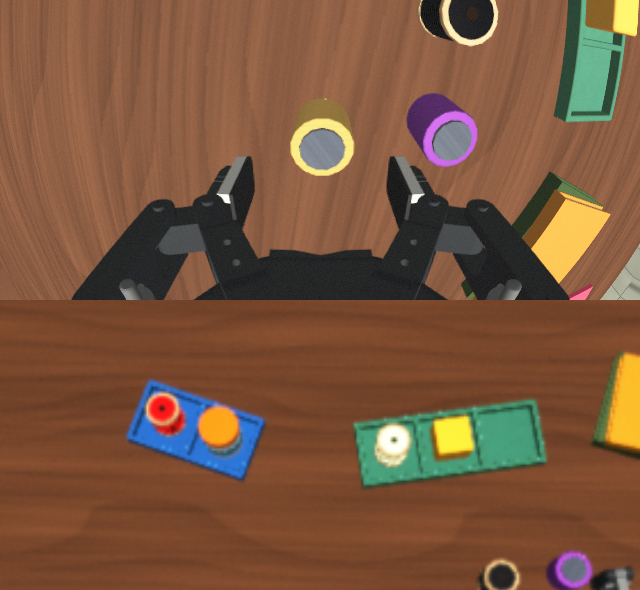

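Four items are correctly placed. The brass weight is centred at about (322,148) in the crop, with the purple look-alike to the right, so I'll go in with a narrower opening.

```bash
python3 -m pendant '0.35 -0.002 0.002 0 -0.008 -0.003 0;0.35 -0.002 0.002 0.025 -0.008 -0.003 0;0.35 -0.002 0.002 0.045 -0.008 -0.003 0;0.35 -0.002 0.002 0.053 -0.008 -0.003 0;0.35 -0.002 0.002 0.053 -0.008 -0.003 0;-1 -0.002 0.002 0.053 -0.008 -0.003 0;-1 -0.002 0.002 0.053 -0.008 -0.003 0;-1 -0.002 0.002 0.053 -0.008 -0.003 0;-1 -0.002 0.002 0.053 -0.008 -0.003 0;-1 -0.002 0.002 0.053 -0.008 -0.003 0' 80; python3 go.py .6128 -.2045 .13 8.9 .6128 -.2045 .025 8.9
```

```text
time_s: 18.85
tcp_pos: [0.375, -0.2846, 0.0203]
tcp_rot: [2.042, 2.386, 0.0]
contact_force: [-1.6, 0.7, 6.8]
finger_gap: 0.0381
gripper_force: 79.6
t 18.85 tcp [ 0.375  -0.2846  0.0203] closing yaw 8.9 gap 0.0381 F [-1.6  0.7  6.8]
[0.6128, -0.2045, 0.13, 8.9] [ 0.0424  0.2474 -0.1095] [ 0.001  0.001 -0.   ]
[0.6128, -0.2045, 0.025, 8.9] [ 0.0425  0.2473 -0.0045] [ 0.001  0.001 -0.   ]
```

```bash
python3 -m pendant '-1 0 0 -0.045 0 0 0;-1 0 0 -0.09 0 0 0;-1 0.008 0.045 -0.09 0 0 0;-1 0.016 0.09 -0.09 0 0 0;-1 0.024 0.135 -0.09 0 0 0;-1 0.031 0.18 -0.09 0 0 0;-1 0.039 0.225 -0.09 0 0 0;-1 0.0425 0.248 -0.09 0 0 0;-1 0.0425 0.248 -0.09 0 0 0;-1 0.0425 0.248 -0.06 0 0 0;-1 0.0425 0.248 -0.035 0 0 0;-1 0.0425 0.248 -0.025 0 0 0' 80; python3 go.py .6128 -.2045 .0255 8.9
```

```text
time_s: 20.05
tcp_pos: [0.6106, -0.2037, 0.042]
tcp_rot: [-2.041, -2.383, 0.004]
contact_force: [-1.5, -0.3, -4.3]
finger_gap: 0.0375
gripper_force: 82.7
t 20.05 tcp [ 0.6106 -0.2037  0.042 ] closing yaw 8.9 gap 0.0375 F [-1.5 -0.3 -4.3]
[0.6128, -0.2045, 0.0255, 8.9] [-0.0011  0.0021  0.0165] [-0.004 -0.001 -0.001]
```

```bash
python3 -m pendant '-1 -0.001 0.001 0.009 0 0 0;-1 -0.001 0.001 0.013 0 0 0;-1 -0.001 0.001 0.015 0 0 0;-1 -0.001 0.001 0.0165 0 0 0;-1 -0.001 0.001 0.0165 0 0 0;0 -0.001 0.001 0.0165 0 0 0;0.6 -0.001 0.001 0.0165 0 0 0;0.6 -0.001 0.001 0.0165 0 0 0;0.6 -0.001 0.001 -0.03 0 0 0;0.6 -0.001 0.001 -0.07 0 0 0;0.6 -0.001 0.001 -0.1 0 0 0;0.6 -0.001 0.001 -0.1 0 0 0' 40; python3 go.py .42 -.05 .2 8.9
```

```text
time_s: 21.25
tcp_pos: [0.617, -0.2061, 0.1494]
tcp_rot: [2.038, 2.381, 0.005]
contact_force: [0.2, 0.4, 0.7]
finger_gap: 0.0683
gripper_force: 0.0
t 21.25 tcp [ 0.617  -0.2061  0.1494] closing yaw 8.9 gap 0.0683 F [0.2 0.4 0.7]
[0.42, -0.05, 0.2, 8.9] [ 0.1844 -0.1702 -0.0525] [ 0.008  0.003 -0.001]
```

Now I'll back the arm off and check all the placements.

```bash
python3 -m pendant '0.6 0.03 -0.03 -0.03 0 0 0;0.6 0.06 -0.06 -0.05 0 0 0;0.6 0.09 -0.09 -0.05 0 0 0;0.6 0.12 -0.12 -0.05 0 0 0;0.6 0.15 -0.15 -0.05 0 0 0;0.6 0.18 -0.17 -0.05 0 0 0;0.6 0.18 -0.17 -0.05 0 0 0'
python3 - <<'E'
from h import *
p,d=viewer.capture("top");P=cloud("top",d)
cv2.imwrite("pics/top9.png",p[:,:,::-1])
G=(.6023,-.1373,8.9);B=(.613,.1535,-18.3)
for k,h,(x,y),(tx,ty,a) in(("cream",.05,(.592,-.07),G),("wax",.038,(.602,-.137),G),("brass",.047,(.613,-.2045),G),("red",.05,(.624,.186),B),("glue",.06,(.602,.121),B)):
    t=P[(abs(P[...,2]-h-.005)<.006)&(np.hypot(P[...,0]-x,P[...,1]-y)<.03)]
    c,s,_=cv2.minAreaRect(t[:,:2].astype(np.float32)); c=np.array(c)-(tx,ty); r=np.radians(a)
    print(k,len(t),"tray xy",round(c[0]*np.cos(r)+c[1]*np.sin(r),4),round(-c[0]*np.sin(r)+c[1]*np.cos(r),4),"size",np.round(s,3),"top z",np.median(t[:,2]).round(4),"spread",np.percentile(t[:,2],[5,95]).round(4))
E
```

```text
time_s: 21.95
tcp_pos: [0.4149, -0.0502, 0.1936]
tcp_rot: [-2.036, -2.388, 0.001]
contact_force: [0.3, -0.4, 0.4]
finger_gap: 0.0683
gripper_force: 0.0
cream 27 tray xy 0.0155 0.0645 size [0.025 0.007] top z 0.055 spread [0.052  0.0571]
wax 125 tray xy 0.0121 -0.0001 size [0.022 0.041] top z 0.0428 spread [0.0405 0.0456]
brass 141 tray xy 0.0059 -0.0687 size [0.038 0.029] top z 0.0507 spread [0.0469 0.0543]
red 170 tray xy 0.0009 0.0327 size [0.035 0.036] top z 0.0549 spread [0.052  0.0581]
glue 239 tray xy 0.0009 -0.0337 size [0.042 0.04 ] top z 0.0647 spread [0.062 0.068]
```

View pics/top9.png

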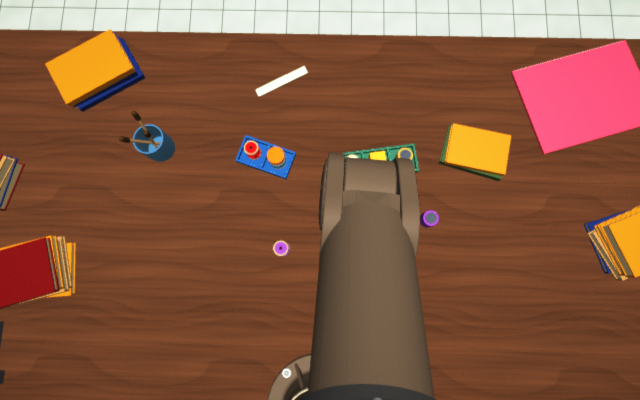

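The tops are all at object height plus 5 mm, but the arm hides part of the green tray and the black spool. The scene camera should show both.

Run:
```python
from h import *
p,d=viewer.capture("scene");P=cloud("scene",d)
cv2.imwrite("pics/scene9.png",p[:,:,::-1])
for k,h,(x,y) in(("cream",.055,(.592,-.07)),("wax",.043,(.602,-.137)),("brass",.052,(.613,-.2045)),("black",.05,(.447,-.188))):
    t=P[(abs(P[...,2]-h)<.006)&(np.hypot(P[...,0]-x,P[...,1]-y)<.03)]
    if len(t)>5:
        c,s,_=cv2.minAreaRect(t[:,:2].astype(np.float32));print(k,len(t),np.round(c,4),np.round(s,3))
```

```text
cream 162 [ 0.5944 -0.0719] [0.036 0.036]
wax 222 [ 0.6051 -0.1393] [0.043 0.04 ]
brass 169 [ 0.6164 -0.205 ] [0.039 0.037]
black 132 [ 0.4461 -0.189 ] [0.035 0.039]
```

View pics/scene9.png

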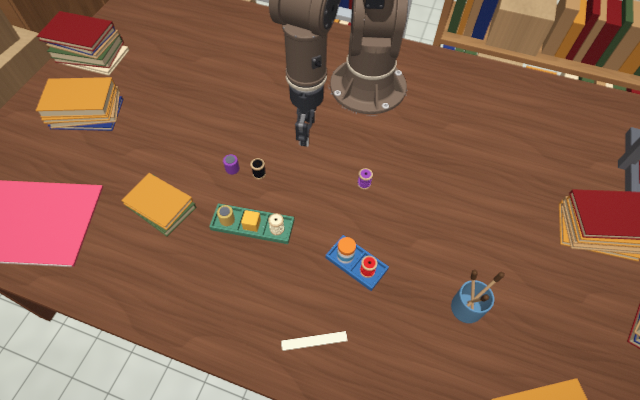

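All five things stand in their own bays: the green tray at (252,222), the blue tray at (357,262). The black spool, books and mug have not moved.

```bash
python3 -c "
from workcell import bot
print(bot.finish_job())"
```

```text
the job is handed in; nothing more can be done
None
```

I made up both kits and handed the job in at about 22 s of robot time: each of the five things stands released in a bay of its own, and the final camera views show the black thread, books and mug where they started; no verdict came back.

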